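Clear the offcuts from the trimming plate

ROBOT

A 7-joint arm with a two-finger parallel gripper is mounted at the origin on a cart in front of the work surface, level with it; the furniture and walls round the work are solid. World frame = base frame: x ahead of the robot, y to its left, z up, the work surface at z = 0. Lengths are in m, angles in rad, forces in N, time in s.
With the tool pointing down it reaches from about 0.4 to 0.875 m from the base axis. Payload 19.3 kg.
Tool frame: the origin (TCP) lies between the finger pads; the fingertips stand 17 mm ahead of it and the grasp point (between the pads) lies 2 mm behind it (bot.tips_ahead is the z of the fingertips in the tool frame, in m); z points along the fingers, y is the direction in which the jaws open and shut (so a half turn about z gives the same grasp; the last joint's range is limited). The gripper opens to 85 mm and grips with 20 to 120 N. Pads are 22 mm wide; open, the fingers measure 114 mm over their backs; the gripper's body (76 mm by 85 mm) begins 54 mm behind the grasp point. The pads swing forward as they close: fully open they stand 13 mm farther back than shut.
Start: joints at [1.059, 0.521, -0.036, 1.599, 0.021, 1.021, -0.113], TCP at [0.267, -0.565, 0.248] pointing down, gripper open.
Joint ranges: [-2.91, 2.91], [-0.3, 2.13], [-1.5, 1.42], [0.17, 2.43], [-1.26, 4.41], [0.16, 1.93], [-2.52, 2.52]. Speed limits (rad/s): [1.89, 1.89, 2.39, 2.39, 3.01, 3.01, 3.01].

INTERFACE

Orientations are given as [roll, pitch, yaw] about the fixed x, y, z axes, in that order (R = Rz(yaw) Ry(pitch) Rx(roll)).
In Python, from workcell import telemetry, cams, job, bot gives the robot as it stands.
- The arm moves only by the tool arm_command, never from a script. Its argument "deltas" is a list of rows, each a list of 7 numbers: the opening, from -1 (shut) to 1 (fully open), so that 0 is half open, then the shift along the tool's x, y, z normalised to -1 to 1, where 1 is 150 mm, then the turn, a rotation vector about the tool's x, y, z normalised to -1 to 1, where 1 is 45 degrees. In form: [[hand, tx, ty, tz, rx, ry, rz], ...]. A call has 1 to 8 rows; each row is the pose to reach, as a shift and turn from the pose commanded when the call began, along the tool's axes at that moment; what a row does not reach only later rows make up. A row lasts 1/8 s, in which the tool goes at most 62.5 mm and 10.7 degrees, less where a joint would pass 70% of its speed; a pose out of reach is approached as far as the arm can. A call with a number of a shift or a turn outside -1 to 1 is refused whole. A call with a gripper value outside its range is refused whole. The fingers move at their own pace and stop on an object; "newtons" is the grip in N (left out, the last holds). Time passes only in rows, so rows that repeat a pose let the fingers close. It gives the time, the measured TCP pose, the force and the opening at its end, in the units of the state.
- telemetry.observe(): the state, without advancing time (a new reading comes with each control period).
- cams.grab_frame(name): name is "side" or "top" or "wrist"; returns the picture (420x560x3 uint8, blue, green, red); there is no depth.
- cams.get_calibration(name): a dict with "fx", "fy", "cx", "cy" (pixels), "R" (3x3) and "t" (3): a world point X has camera coordinates R X + t. Camera axes: x right, y down, z forward; pixel columns grow to the right and rows downward; lengths in m; the calibration is good to about 2 mm. A picture is of the moment at which its call begins: read the wrist's pose just before it. get_calibration takes no time and is no camera call; for the wrist camera it gives the pose at the moment of the call.
- job.job_done(): hands the job in, once; it reports no verdict.
The state is a dict: "clock": time; "qpos": joint angles; "qd": joint speeds; "joint_efforts": joint torques, N m; "position": TCP position; "tool_rot": TCP orientation; "force": force on the tool from outside, world axes, zero at the start; "moment": the same for the moment, N m; "grip_width": finger opening in m.
Only numpy, scipy, OpenCV 4.12 (cv2) and the standard library are available. Lean on these libraries where they do the work, as an engineer would, in place of code of your own. Each camera call takes 0.05 s, during which the arm holds its last target.

TASK

Take the scraper block from its rest tray and wipe all four plastic offcuts along the plate of the trimming station, over its open edge and down into the chip trough. Move the offcuts only with the scraper, not with the gripper itself, then stand the scraper upright back in its rest tray. Leave everything else on the trolley where it is.

Things in the scene. Friction and masses are not known exactly. Their poses are not given: they have to be found in the camera images.
- station: Fixed metal trimming station, 172 (x) x 260 (y) mm: a raised plate with a trough at its +y end. Origin: centre of its underside, on the trolley top; z up. A wall 6 mm thick runs right round plate and trough, its top 57 mm above the origin, so 12 mm above the plate. At the start the 38 mm of plate next to the wall at the -y end are free of offcuts.
- plate (a point): Centre of the flat dark steel plate's top surface, 45 mm above and 40 mm to -y of the station's origin; axes as the station's. The plate reaches 84 mm to either side of it along y and 80 mm along x. Its +y edge, y = +44 mm from the station's origin, is open (no rim) and drops into the trough.
- trough (a point): Centre of the trough's floor, 4 mm above and 84 mm to +y of the station's origin; axes as the station's. Inside, the trough is 80 mm (y) x 160 mm (x) and 41 mm deep below the plate.
- scraper_centre (a point): Centre, half-way up, of the loose black scraper block, 110 (x) x 24 (y) x 80 (z, up) mm, about 0.16 kg, alike both ways round. Sole 40 mm below this point. The lowest 30 mm are the block, 110 x 24 mm (its rubber lip, the lowest 8 mm, 18 mm in y); above stands the handle, 70 (x) x 20 (y) mm, from 10 mm below to 40 mm above this point, to be pinched across y.
- rest: Fixed shallow grey tray in which the scraper stands at the start, long axes alike: outside 142 (x) x 58 (y) mm, inside 132 x 48 mm, floor 5 mm and rim 14 mm above its origin, which is the centre of its underside; z is up.
- chip_a: Loose offcut of white plastic sheet, a plain strip, about 60 x 26 mm and 8 mm thick, lying on the plate, 18 g. Origin at the centre of its underside, x along its length, z up. The four offcuts are treated alike.
- chip_b: Loose offcut of white plastic sheet, an L shape (wider at one end), about 60 x 26 mm and 8 mm thick, lying on the plate, 18 g. Origin at the centre of its underside, x along its length, z up. The four offcuts are treated alike.
- chip_c: Loose offcut of white plastic sheet, a T shape (wider in the middle), about 60 x 26 mm and 8 mm thick, lying on the plate, 18 g. Origin at the centre of its underside, x along its length, z up. The four offcuts are treated alike.
- chip_d: Loose offcut of white plastic sheet, a strip with a narrow tab at one end, about 60 x 26 mm and 8 mm thick, lying on the plate, 18 g. Origin at the centre of its underside, x along its length, z up. The four offcuts are treated alike.
- swab_box: Bystander: printed cardboard box, 33x92x66 mm. Origin at the centre of its underside.
- tip_box: Bystander: blue pipette tip box with clear lid, 93x122x73 mm. Origin at the centre of its underside.
- tube_rack: Bystander: empty pale tube rack, 68x156x58 mm. Origin at the centre of its underside.
- label_roll: Bystander: roll of white labels lying on its end face, 62x62x36 mm. Origin at the centre of its underside.
- vial: Bystander: small capped glass vial standing upright, 24x24x52 mm. Origin at the centre of its underside.

How it is judged:
By the outcome, as a careful person would: the job done as asked, in the order asked, and still so for the second after the job is handed in, with the robot touching nothing.
It also fails if it takes over 45 s, if anything falls off the work surface, if the arm or the gripper's body presses on something with over 40 N, if the wrist force passes 120 N, or if a joint passes its speed limit or range.

## Working session

There is one attempt and no reset: what is moved stays moved. The work goes in short steps, Python scripts to look and compute and a tool call to move; the robot and the scene stay as the last step left them, time stands still between calls to the robot, and variables do not carry over. Pictures are saved under pics/ and viewed, and the job is handed in when it is done.

Besides the shell and the picture viewer there is one more tool, called by a JSON object that holds its "name" and its "arguments". arm_command: Moves the arm, as the interface text tells. Its arguments: {"type":"object","properties":{"deltas":{"type":"array","items":{"type":"array","items":{"type":"number"}}},"newtons":{"type":"number"}},"required":["deltas"]}

```bash
ls; mkdir -p pics; python3 - <<'E'
from workcell import telemetry,cams,job,bot
import cv2
print(telemetry.observe()); print(bot.tips_ahead)
for n in("top","side","wrist"):
    cv2.imwrite(f"pics/{n}0.png",cams.grab_frame(n)); 
    c=cams.get_calibration(n);print(n,c)
E
```

```text
pics
{'clock': 0.0, 'qpos': array([ 1.05882558,  0.52200803, -0.03630122,  1.59994675,  0.0211721 ,
        1.02110765, -0.11279381]), 'qd': array([-0.00027066,  0.00151293,  0.00205089, -0.00061381, -0.00044083,
        0.00111452,  0.00043351]), 'joint_efforts': array([ 1.07505534e-04, -9.27126861e+01,  1.97986096e+00, -3.69940174e+01,
        1.77445990e-02,  8.09024263e-03, -7.95985511e-05]), 'position': array([ 0.26705145, -0.56475182,  0.24775167]), 'tool_rot': array([-3.14050876e+00,  6.56257017e-05,  4.41728603e-01]), 'force': array([-0.08881242, -0.28565821, -0.13050428]), 'moment': array([ 0.00694352, -0.00928855,  0.01242003]), 'grip_width': 0.08588752662918445}
0.017
top {'fx': 467.5030205388171, 'fy': 467.5030205388171, 'cx': 276.6081012743211, 'cy': 210.0272277787499, 'R': array([[-0.00228888, -0.99997312, -0.00696495],
       [-0.9967457 ,  0.00284261, -0.08056012],
       [ 0.08057775,  0.00675789, -0.99672542]]), 't': array([0.12589597, 0.59045091, 0.93768955])}
side {'fx': 491.49858372402923, 'fy': 491.49858372402923, 'cx': 282.87454573382666, 'cy': 206.02149781196542, 'R': array([[-0.99742022, -0.07096038,  0.01084126],
       [-0.05263053,  0.62019893, -0.78267702],
       [ 0.04881532, -0.78122846, -0.62233363]]), 't': array([ 0.57541754, -0.01636373,  0.95508247])}
wrist {'fx': 346.9777240792789, 'fy': 346.9777240792789, 'cx': 279.54444049577677, 'cy': 207.62406473461706, 'R': array([[ 0.42825781, -0.90365599, -0.00105143],
       [-0.86760525, -0.41149757,  0.27916102],
       [-0.25269819, -0.11864066, -0.96024373]]), 't': array([-0.62492884, -0.03667574,  0.37937344])}
```

View pics/top0.png

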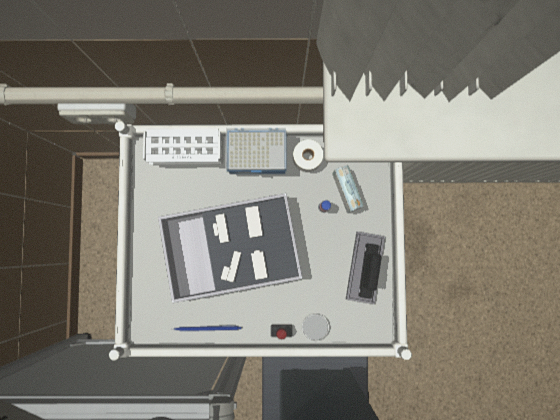

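View pics/side0.png

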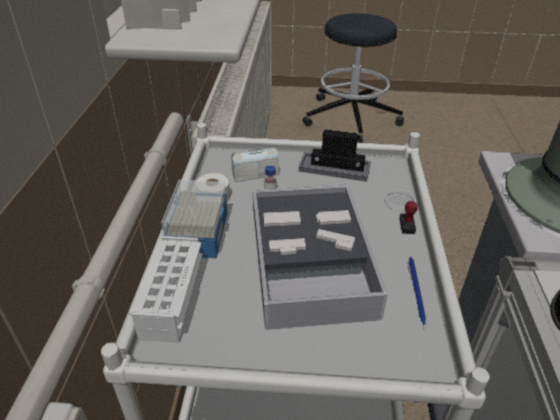

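View pics/wrist0.png

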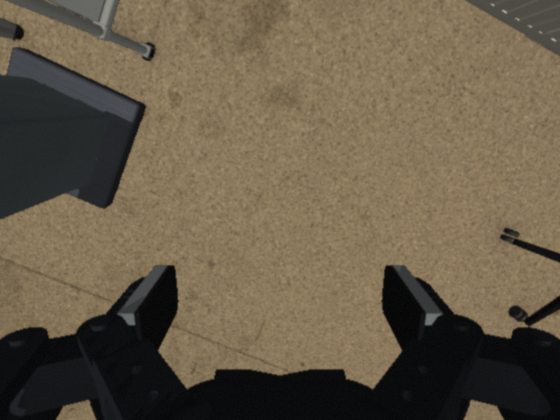

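The top view shows the station in the middle with its light trough on the left (+y). The four chips are around (220,228), (254,221), (231,266) and (259,264), and the scraper is in its tray at about (368,268). Next I'll enlarge the picture.

```bash
python3 - <<'E'
import cv2
im=cv2.imread("pics/top0.png")
cv2.imwrite("pics/t1.png",cv2.resize(im[185:310,150:315],None,fx=4.8,fy=4.8,interpolation=cv2.INTER_CUBIC))
cv2.imwrite("pics/t2.png",cv2.resize(im[220:315,335:400],None,fx=6,fy=6,interpolation=cv2.INTER_CUBIC))
im=cv2.imread("pics/side0.png")
cv2.imwrite("pics/s2.png",cv2.resize(im[120:190,290:380],None,fx=8,fy=8,interpolation=cv2.INTER_CUBIC))
E
```

```text
(no output)
```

View pics/t1.png

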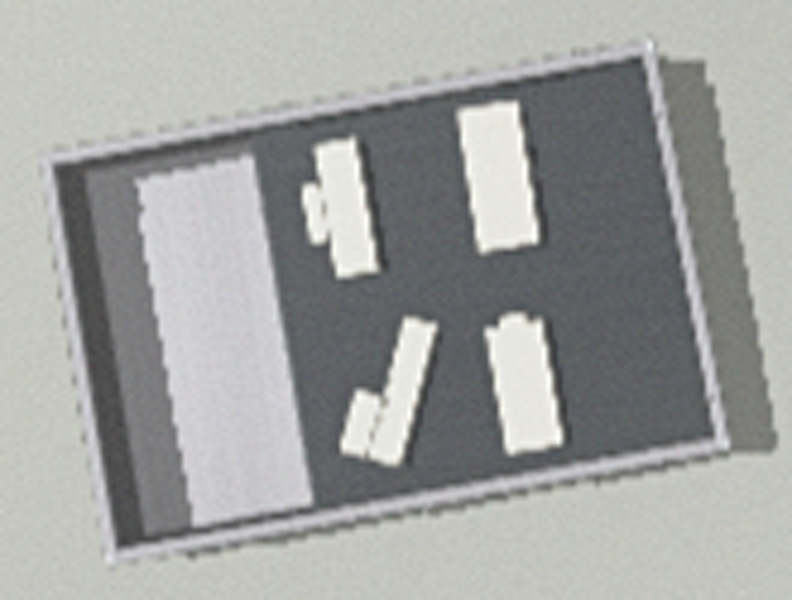

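View pics/t2.png

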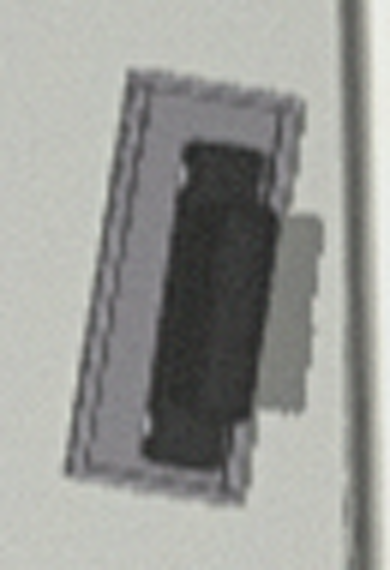

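View pics/s2.png

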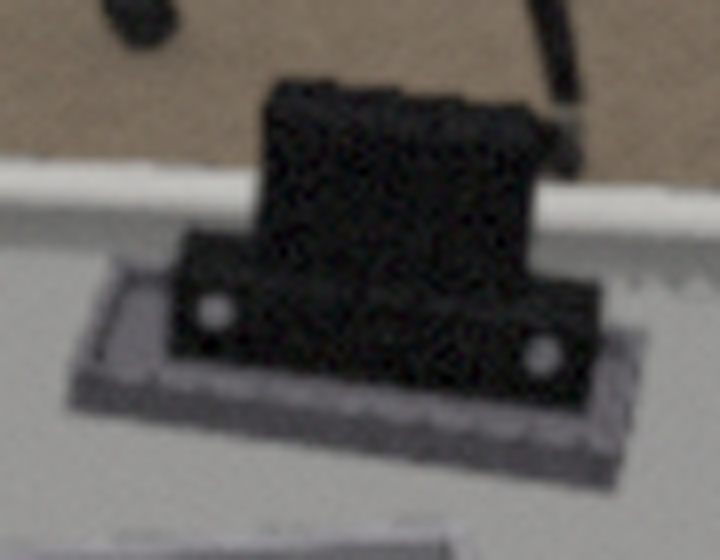

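```bash
cat > h.py <<'E'
import numpy as np
from scipy.optimize import least_squares
from workcell import cams
def proj(c,X):
    p=np.asarray(X)@c["R"].T+c["t"]
    return np.c_[c["fx"]*p[:,0]/p[:,2]+c["cx"],c["fy"]*p[:,1]/p[:,2]+c["cy"]]
def ray(c,uv,z):
    d=np.linalg.solve(c["R"],np.array([(uv[0]-c["cx"])/c["fx"],(uv[1]-c["cy"])/c["fy"],1]))
    o=-c["R"].T@c["t"]; return o+d*(z-o[2])/d[2]
def fit(obs,x0):
    # obs list of (cal, localpts Nx3, uv Nx2)
    def f(x):
        C,S=np.cos(x[2]),np.sin(x[2]);R=np.array([[C,-S,0],[S,C,0],[0,0,1]])
        return np.concatenate([(proj(c,np.asarray(P)@R.T+[x[0],x[1],0])-uv).ravel() for c,P,uv in obs])
    r=least_squares(f,x0); return r.x,r.fun.reshape(-1,2)
def box(lx,ly,z): # order: +x+y, +x-y, -x-y, -x+y
    return np.array([[lx,ly,z*2],[lx,-ly,z*2],[-lx,-ly,z*2],[-lx,ly,z*2]])/2
def crop(p,s,o): return (np.array(p,float)+.5)/s-.5+np.array(o)
E
cat > m.py <<'E'
from h import *
T=cams.get_calibration("top");S=cams.get_calibration("side")
np.set_printoptions(precision=4,suppress=True)
st=crop([(47,157),(652,45),(727,450),(112,557)],4.8,(150,185))
print("station",*fit([(T,box(.172,.26,.057),st)],[.6,.1,.1]))
r=crop([(130,72),(300,95),(243,500),(65,473)],6,(335,220))
print("rest",*fit([(T,box(.142,.058,.014),r)],[.5,-.2,0]))
b=crop([(185,145),(268,148),(222,465),(143,458)],6,(335,220))
hd=crop([(180,200),(278,210),(250,418),(152,410)],6,(335,220))
print("block",*fit([(T,box(.11,.024,.035),b)],[.5,-.2,0]))
print("handle",*fit([(T,box(.07,.02,.085),hd)],[.5,-.2,0]))
# side: face +y block: bottom-left.. image left = +x
sd=crop([(185,232),(600,285),(268,90),(535,110)],8,(290,120))
print("side",*fit([(S,[[.055,.012,.035],[-.055,.012,.035],[.035,-.01+.02,.085],[-.035,.01,.085]],sd)],[.5,-.2,0]))
E
python3 m.py
```

```text
station [0.5147 0.217  0.1758] [[-1.3673 -1.1777]
 [ 1.2304 -0.9694]
 [ 1.2794  0.3305]
 [-1.147   1.6946]]
rest [ 0.4738 -0.0578 -0.165 ] [[ 0.2712 -1.064 ]
 [-0.283  -0.3594]
 [-0.7822  0.7842]
 [ 0.7942  0.6106]]
block [ 0.4681 -0.0606 -0.1531] [[ 1.04   -1.634 ]
 [-1.0022 -0.3457]
 [-0.6541  1.3053]
 [ 0.6161  0.6406]]
handle [ 0.4686 -0.0544 -0.1466] [[ 2.9868 -0.8273]
 [-2.9468 -0.9813]
 [-2.9542  1.0003]
 [ 2.9168  0.7963]]
side [ 0.4672 -0.0774 -0.133 ] [[-1.255   1.1155]
 [ 0.3422  0.8214]
 [-0.4176 -1.8331]
 [ 1.2866 -0.4208]]
```

```bash
cat >> m.py <<'E'
print('---')
P=[[.055,-.012,.035],[-.055,-.012,.035],[.035,-.01,.085],[-.035,-.01,.085]]
print("side",*fit([(S,P,sd)],[.5,-.2,0]))
x,_=fit([(S,P,sd),(T,box(.11,.024,.035),b)],[.5,-.2,0]);print(x)
sr=crop([(70,410),(612,490)],8,(290,120))
print("rest both",*fit([(S,[[.071,.029,0],[-.071,.029,0]],sr),(T,box(.142,.058,.014),r)],[.5,-.2,0]))
for n,z in(("tip/roll/box obstacles",0.06),):
  for p in [(309,154),(326,206),(350,189),(327,160)]: print(p,ray(T,p,.05))
E
python3 m.py | sed '1,/---/d'
```

```text
side [ 0.4701 -0.0555 -0.1352] [[-1.0938  0.6032]
 [ 0.4131  0.3546]
 [-0.5552 -1.3441]
 [ 1.1961  0.1189]]
[ 0.4691 -0.0596 -0.1476]
rest both [ 0.474  -0.0583 -0.1672] [[-0.4429  0.7921]
 [ 0.759   0.8584]
 [ 0.608  -1.1905]
 [ 0.0445 -0.4234]
 [-0.6066  0.6929]
 [ 0.9797  0.4555]]
(309, 154) [0.7021 0.0585 0.05  ]
(326, 206) [0.5965 0.0253 0.05  ]
(350, 189) [ 0.6306 -0.0232  0.05  ]
(327, 160) [0.6897 0.0223 0.05  ]
```

```bash
cat >> h.py <<'E'
from scipy.spatial.transform import Rotation as Ro
from workcell import telemetry
def d(pos,yaw,rp=(np.pi,0)):
    s=telemetry.observe();R=Ro.from_euler('xyz',s["tool_rot"])
    t=R.inv().apply(np.array(pos)-s["position"])/.15
    r=(R.inv()*Ro.from_euler('xyz',[rp[0],rp[1],yaw])).as_rotvec()/(np.pi/4)
    print("pos",s["position"].round(4),"rot",s["tool_rot"].round(4),"t %.2f w %.4f"%(s["clock"],s["grip_width"]),"F",s["force"].round(1))
    print("delta",t.round(4),r.round(4))
E
python3 - <<'E'
from h import *
d([.469,-.058,.22],-.155)
T=cams.get_calibration("top");S=cams.get_calibration("side")
for z in(.03,.06,.09):
    print(z,ray(T,(391.7,268),z),ray(T,(397,268),z), proj(S,[[.46,ray(T,(397,268),z)[1],z]]))
for y in (-.1,-.12,-.14): pass
E
```

```text
pos [ 0.2671 -0.5648  0.2479] rot [-3.1407  0.      0.4418] t 0.15 w 0.0853 F [ 0.8 -0.1  0.2]
delta [ 2.6612 -2.4786  0.1879] [-1.000e-03  4.000e-04  7.599e-01]
0.03 [ 0.47206648 -0.10806407  0.03      ] [ 0.47204518 -0.11875963  0.03      ] [[341.46141698 141.66179181]]
0.06 [ 0.47336316 -0.100952    0.06      ] [ 0.47334254 -0.1113109   0.06      ] [[342.76093528 131.1024677 ]]
0.09 [ 0.47465985 -0.09383994  0.09      ] [ 0.4746399  -0.10386217  0.09      ] [[344.1239325  120.02734133]]
```

{"name": "arm_command", "arguments": {"deltas": [[0.3,0.1,-0.1,0,0,0,0],[0.3,0.25,-0.23,0,0,0,0.05],[0.3,0.4,-0.37,0.02,0,0,0.1],[0.3,0.6,-0.55,0.04,0,0,0.2],[0.3,0.8,-0.74,0.06,0,0,0.3],[0.3,1,-0.93,0.08,0,0,0.4]]}}

```text
clock: 0.9
position: [0.3434, -0.3734, 0.2361]
tool_rot: [-3.141, 0.0, 0.125]
force: [1.3, 0.4, 0.0]
grip_width: 0.0554
```

```bash
python3 -c "
from h import *
d([.469,-.058,.22],-.155)"
```

```text
pos [ 0.3434 -0.3734  0.2361] rot [-3.1414e+00  1.0000e-04  1.2490e-01] t 0.90 w 0.0554 F [1.3 0.4 0. ]
delta [ 1.0925 -1.9822  0.1077] [-2.000e-04  1.000e-04  3.564e-01]
```

{"name": "arm_command", "arguments": {"deltas": [[0.2,0.1,-0.19,0,0,0,0.05],[0.2,0.22,-0.4,0,0,0,0.1],[0.2,0.35,-0.6,0.03,0,0,0.2],[0.2,0.45,-0.8,0.05,0,0,0.3],[0.2,0.55,-1,0.05,0,0,0.35],[0.2,0.55,-1,0.05,0,0,0.35]]}}

```text
clock: 1.65
position: [0.4066, -0.2135, 0.2288]
tool_rot: [-3.141, 0.0, -0.144]
force: [-0.1, -0.5, -0.6]
grip_width: 0.0513
```

```bash
python3 -c "
from h import *
d([.469,-.058,.22],-.155)"
```

```text
pos [ 0.4066 -0.2135  0.2288] rot [-3.141e+00  1.000e-04 -1.441e-01] t 1.65 w 0.0513 F [-0.1 -0.5 -0.6]
delta [ 0.2627 -1.0856  0.0589] [-0.0007  0.0001  0.0139]
```

{"name": "arm_command", "arguments": {"deltas": [[0.2,0.05,-0.2,0,0,0,0],[0.2,0.1,-0.4,0,0,0,0.01],[0.2,0.15,-0.6,0.03,0,0,0.01],[0.2,0.2,-0.8,0.05,0,0,0.01],[0.2,0.25,-0.95,0.05,0,0,0.01],[0.2,0.26,-1,0.05,0,0,0.01],[0.2,0.26,-1,0.05,0,0,0.01]]}}

```text
clock: 2.52
position: [0.4663, -0.0735, 0.2212]
tool_rot: [3.141, 0.0, -0.155]
force: [0.4, -1.0, 0.3]
grip_width: 0.0511
```

```bash
python3 -c "
from h import *
import cv2
d([.469,-.058,.22],-.155)
c=cams.get_calibration('wrist'); np.save('w1.npy',c,allow_pickle=True)
im=cams.grab_frame('wrist');cv2.imwrite('pics/w1.png',im)
P=np.vstack([box(.11,.024,.035),box(.07,.02,.085)]);C,S=np.cos(-.15),np.sin(-.15)
print(proj(c,P@np.array([[C,-S,0],[S,C,0],[0,0,1]]).T+[.469,-.058,0]).round())
"
```

```text
pos [ 0.4663 -0.0735  0.2212] rot [ 3.1413e+00  2.0000e-04 -1.5510e-01] t 2.52 w 0.0511 F [ 0.4 -1.   0.3]
delta [ 0.0018 -0.1046  0.0083] [ 0.0003  0.0002 -0.0001]
[[247. 126.]
 [275. 126.]
 [276. 243.]
 [251. 243.]
 [245. 156.]
 [272. 156.]
 [272. 243.]
 [248. 243.]]
```

View pics/w1.png

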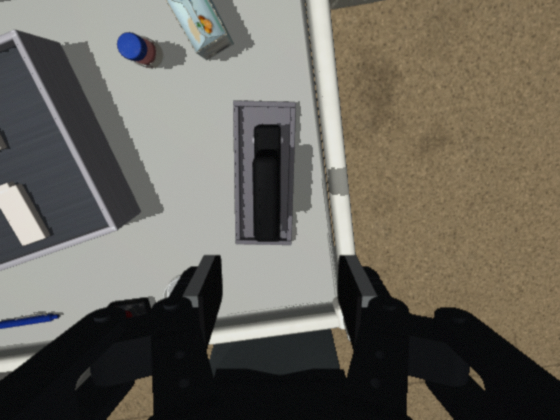

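The wrist view shows the scraper upright in its tray: block's far end at (267,125), handle top about (253–280, 150–240). I'll enlarge it.

```bash
python3 -c "
import cv2,numpy as np
im=cv2.imread('pics/w1.png')[92:252,225:305]
im=np.clip(im.astype(float)*1.8,0,255).astype('uint8')
cv2.imwrite('pics/w1c.png',cv2.resize(im,None,fx=4,fy=3.7*4/3.7,interpolation=cv2.INTER_CUBIC)[:600])
cv2.imwrite('pics/w1d.png',cv2.resize(im,None,fx=4,fy=4,interpolation=cv2.INTER_CUBIC)[-300:])
"
```

```text
(no output)
```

View pics/w1c.png

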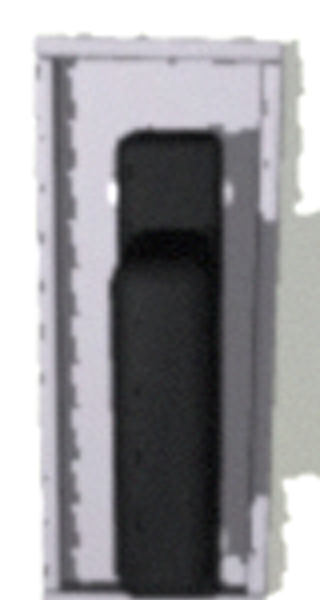

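View pics/w1d.png

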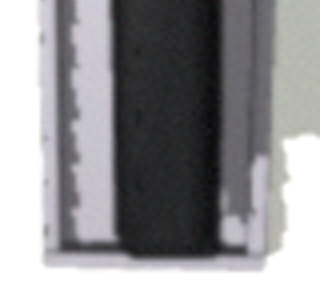

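```bash
python3 -c "
from h import *
np.set_printoptions(precision=4,suppress=True)
c=np.load('w1.npy',allow_pickle=True).item()
print('cam',-c['R'].T@c['t'])
B=box(.11,.024,.035);H=box(.07,.02,.085)
uv=np.vstack([crop([(117,131),(222,131)],4,(225,92)),crop([(113,262),(213,262)],4,(225,92)),crop([(215,254),(121,254)],4,(225,177))])
print(*fit([(c,np.vstack([B[:2],H]),uv)],[.47,-.06,-.15]))
print(*fit([(c,np.vstack([B[:2]]),uv[:2]),(c,H[2:],uv[4:])],[.47,-.06,-.15]))
uv=np.vstack([crop([(35,39),(297,40)],4,(225,92)),crop([(265,268),(43,268)],4,(225,177))])
print('rest',*fit([(c,box(.142,.058,.014),uv)],[.47,-.06,-.15]))
"
```

```text
cam [ 0.5368 -0.0847  0.3472]
[ 0.469  -0.0633 -0.1496] [[-0.4333  0.4298]
 [ 0.705   0.2966]
 [-0.8974 -1.7578]
 [ 0.6264 -1.8834]
 [ 0.6089  1.7014]
 [-0.5693  1.8092]]
[ 0.4699 -0.0634 -0.1487] [[-0.5685 -0.6127]
 [ 0.592  -0.7725]
 [ 0.589   0.6533]
 [-0.6109  0.7828]]
rest [ 0.4741 -0.0601 -0.1829] [[ 0.876  -1.6002]
 [-1.4406  0.0341]
 [ 0.6601  1.7115]
 [-0.0267  0.2181]]
```

```bash
python3 -c "
from h import *
d([.469,-.0615,.064],-.15)"
```

```text
pos [ 0.4661 -0.0738  0.2213] rot [ 3.1412e+00  2.0000e-04 -1.5580e-01] t 2.58 w 0.0511 F [0.6 0.  0.1]
delta [ 0.0064 -0.0846  1.0483] [ 0.0005  0.0003 -0.0074]
```

{"name": "arm_command", "arguments": {"deltas": [[0.2,0.006,-0.085,0,0,0,-0.007],[0.2,0.006,-0.085,0.15,0,0,-0.007],[0.2,0.006,-0.085,0.35,0,0,-0.007],[0.2,0.006,-0.085,0.55,0,0,-0.007],[0.2,0.006,-0.085,0.75,0,0,-0.007],[0.2,0.006,-0.085,0.9,0,0,-0.007],[0.2,0.006,-0.085,1,0,0,-0.007],[0.2,0.006,-0.085,1,0,0,-0.007]], "newtons": 40}}

```text
clock: 3.58
position: [0.469, -0.0602, 0.0707]
tool_rot: [3.141, 0.001, -0.15]
force: [0.2, 0.6, -0.2]
grip_width: 0.0515
```

```bash
python3 -c "
from h import *
import cv2
d([.469,-.0615,.064],-.15)
im=cams.grab_frame('side');cv2.imwrite('pics/s3.png',cv2.resize(im[80:200,260:410],None,fx=5,fy=5,interpolation=cv2.INTER_CUBIC))
im=cams.grab_frame('wrist');cv2.imwrite('pics/w3.png',im)
"
```

```text
pos [ 0.469  -0.0602  0.0707] rot [ 3.1415e+00  1.4000e-03 -1.4950e-01] t 3.58 w 0.0515 F [ 0.2  0.6 -0.2]
delta [0.0013 0.0086 0.045 ] [0.0001 0.0018 0.0006]
```

View pics/s3.png

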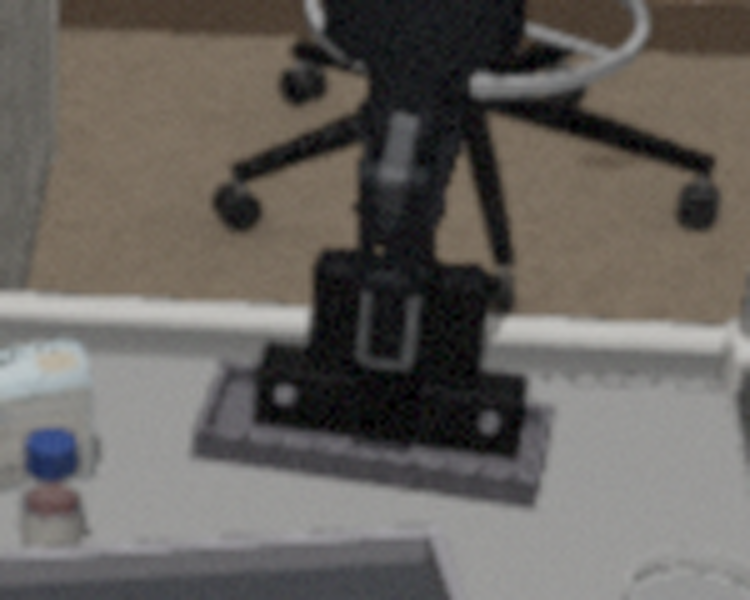

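View pics/w3.png

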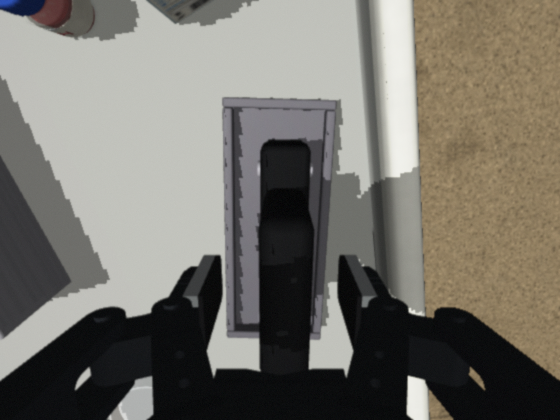

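Both views show the open jaws straddling the handle, with the handle at column 286 against a jaw centre near 280. I'll go down 5 mm and close.

{"name": "arm_command", "arguments": {"deltas": [[0.2,0,0.009,0.03,0,0,0],[0,0,0.009,0.03,0,0,0],[-0.4,0,0.009,0.03,0,0,0],[-0.8,0,0.009,0.03,0,0,0],[-1,0,0.009,0.03,0,0,0],[-1,0,0.009,0.03,0,0,0],[-1,0,0.009,0.03,0,0,0]], "newtons": 60}}

```text
clock: 4.55
position: [0.4693, -0.0617, 0.0671]
tool_rot: [-3.142, -0.0, -0.15]
force: [-1.7, 0.4, 5.9]
grip_width: 0.019
```

{"name": "arm_command", "arguments": {"deltas": [[-1,0,0,-0.05,0,0,0],[-1,0,0,-0.15,0,0,0],[-1,0,0,-0.3,0,0,0],[-1,0,0,-0.45,0,0,0],[-1,0,0,-0.55,0,0,0],[-1,0,0,-0.6,0,0,0],[-1,0,0,-0.6,0,0,0]]}}

```text
clock: 5.42
position: [0.4692, -0.0617, 0.157]
tool_rot: [-3.142, -0.0, -0.15]
force: [0.5, -0.3, -1.2]
grip_width: 0.019
```

```bash
python3 -c "
from h import *
import cv2
d([.469,-.0615,.064],-.15)
np.save('ws.npy',cams.get_calibration('side'),allow_pickle=True)
im=cams.grab_frame('side');cv2.imwrite('pics/s4.png',cv2.resize(im[20:200,230:460],None,fx=3.3,fy=3.3,interpolation=cv2.INTER_CUBIC))
im=cams.grab_frame('wrist');cv2.imwrite('pics/w4.png',im)
"
```

```text
pos [ 0.4692 -0.0617  0.157 ] rot [-3.1415e+00 -4.0000e-04 -1.4970e-01] t 5.42 w 0.0190 F [ 0.5 -0.3 -1.2]
delta [-0.002  -0.0013  0.62  ] [-0.0001 -0.0006  0.0004]
```

View pics/s4.png

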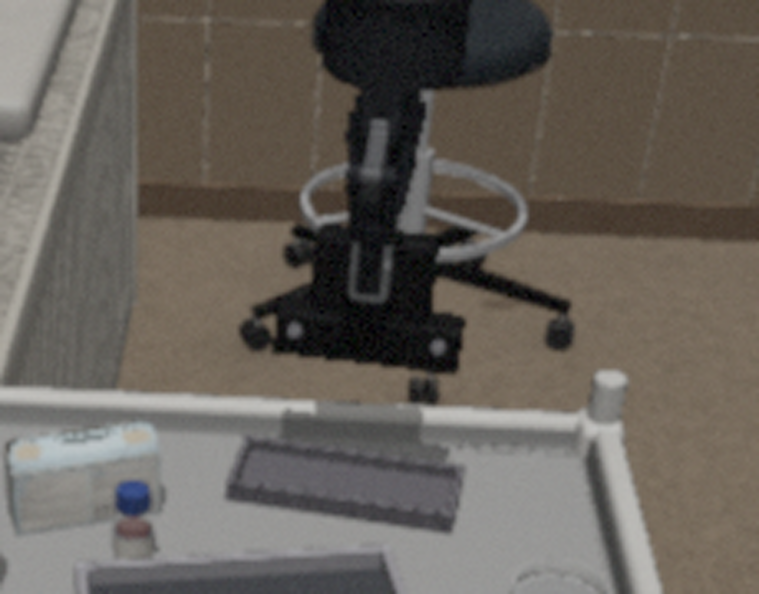

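View pics/w4.png

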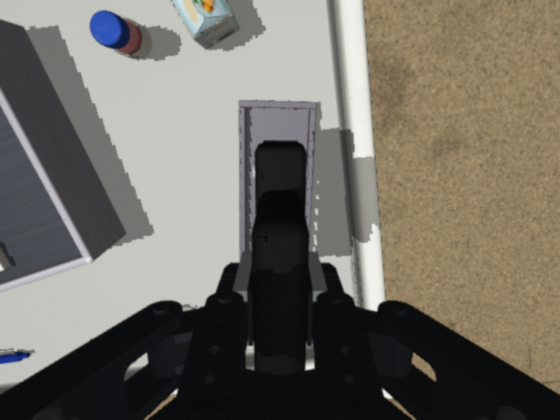

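Scraper held at 19 mm opening and lifted clear; the tray is empty and everything else undisturbed. Next I'll check the station pose in the side view.

```bash
python3 -c "
import cv2
im=cv2.imread('pics/side0.png')
cv2.imwrite('pics/s5.png',cv2.resize(im[180:325,245:390],None,fx=4,fy=4,interpolation=cv2.INTER_CUBIC))
"
```

```text
(no output)
```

View pics/s5.png

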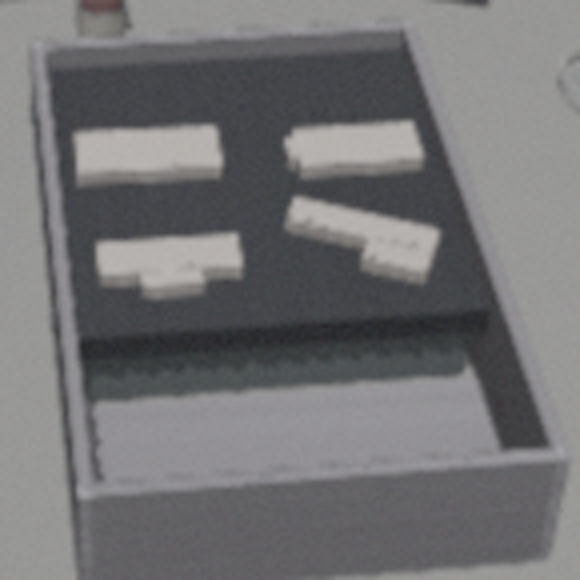

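```bash
cat > m2.py <<'E'
from h import *
np.set_printoptions(precision=4,suppress=True)
T=cams.get_calibration("top");S=cams.get_calibration("side")
P=box(.172,.26,.057)
st=crop([(47,157),(652,45),(727,450),(112,557)],4.8,(150,185))
ss=crop([(80,492),(32,42),(408,24),(567,458)],4,(245,180))
print("side",*fit([(S,P,ss)],[.5,.2,.17]))
x,r=fit([(S,P,ss),(T,P,st)],[.5,.2,.17]);print("both",x)
C,s=np.cos(x[2]),np.sin(x[2]);R=np.array([[C,-s],[s,C]])
chips={'a':[(458,108),(520,100),(540,243),(480,253)],'c':[(315,143),(355,136),(381,272),(340,278),(302,185),(312,243)],
'b':[(403,316),(438,322),(403,467),(340,450),(360,392)],'d':[(486,328),(545,318),(564,444),(507,455)]}
for k,v in chips.items():
    for p in crop(v,4.8,(150,185)):
        print(k,(R.T@(ray(T,p,.053)[:2]-x[:2])*1000).round(1))
def w(l): return x[:2]+R@np.array(l)
for l in([.022,-.108],[.022,.045],[-.022,-.108],[-.022,.045]): print(l,w(l),np.hypot(*w(l)))
E
python3 m2.py
```

```text
side [0.5168 0.2172 0.1807] [[-1.0314  0.932 ]
 [-0.6549 -0.4552]
 [ 0.9342 -1.3693]
 [ 0.8595 -0.2398]]
both [0.516  0.2171 0.178 ]
a [ 72.  -43.2]
a [ 70.6 -69.2]
a [ 10.6 -66.9]
a [ 11.  -41.7]
c [68.3 17.9]
c [68.2  1. ]
c [10.6  0. ]
c [11.2 17.1]
c [52.  26.1]
c [27.6 26.1]
b [-8.9 -5.8]
b [-13.9 -19.6]
b [-69.8   4.8]
b [-58.3  29.1]
b [-36.4  17. ]
d [-19.9 -38.7]
d [-20.2 -63.4]
d [-72.4 -62. ]
d [-72.6 -38.1]
[0.022, -0.108] [0.5568 0.1147] 0.5684445008033974
[0.022, 0.045] [0.5297 0.2652] 0.5923704309063414
[-0.022, -0.108] [0.5135 0.1069] 0.5244595162648318
[-0.022, 0.045] [0.4864 0.2575] 0.5503011549318085
```

```bash
cat >> h.py <<'E'
ST=np.array([.516,.217]);SY=.178
def w(lx,ly):
    C,s=np.cos(SY),np.sin(SY);return ST+np.array([C*lx-s*ly,s*lx+C*ly])
def loc():
    s=telemetry.observe();C,S_=np.cos(SY),np.sin(SY)
    v=s["position"][:2]-ST;print("local",np.round([C*v[0]+S_*v[1],-S_*v[0]+C*v[1]],4),"yaw err",s["tool_rot"][2]-SY)
E
python3 -c "
from h import *
d([*w(0,-.100),.157],SY)"
```

```text
pos [ 0.4689 -0.0617  0.1563] rot [ 3.1415e+00  8.0000e-04 -1.4960e-01] t 5.53 w 0.0192 F [ 0.1  0.9 -2.6]
delta [ 0.2481 -1.2528 -0.0049] [-1.000e-04  1.000e-03 -4.172e-01]
```

{"name": "arm_command", "arguments": {"deltas": [[-1,0,-0.1,-0.1,0,0,0],[-1,0.05,-0.25,-0.1,0,0,-0.06],[-1,0.1,-0.4,-0.1,0,0,-0.12],[-1,0.15,-0.55,-0.1,0,0,-0.2],[-1,0.2,-0.7,-0.1,0,0,-0.28],[-1,0.25,-0.85,-0.1,0,0,-0.36],[-1,0.25,-0.95,-0.1,0,0,-0.417],[-1,0.25,-1,-0.1,0,0,-0.417]]}}

```text
clock: 6.52
position: [0.5285, 0.0819, 0.1717]
tool_rot: [-3.141, 0.0, 0.179]
force: [0.1, -0.9, -1.8]
grip_width: 0.0193
```

```bash
python3 -c "
from h import *
d([*w(0,-.100),.157],SY)"
```

```text
pos [0.5285 0.0819 0.1717] rot [-3.1415e+00  4.0000e-04  1.7910e-01] t 6.53 w 0.0193 F [ 0.1 -0.9 -1.8]
delta [ 0.078  -0.2347  0.0977] [-0.0002  0.0005  0.0015]
```

{"name": "arm_command", "arguments": {"deltas": [[-1,0.04,-0.1,0,0,0,0],[-1,0.078,-0.2,0.05,0,0,0],[-1,0.078,-0.235,0.1,0,0,0],[-1,0.078,-0.235,0.1,0,0,0]]}}

```text
clock: 7.02
position: [0.5333, 0.118, 0.1559]
tool_rot: [3.141, 0.002, 0.179]
force: [0.3, -0.2, -0.3]
grip_width: 0.0193
```

```bash
python3 -c "
from h import *
import cv2
d([*w(0,-.100),.108],SY);loc()
for n in('top','side','wrist'): np.save('c_'+n,cams.get_calibration(n),allow_pickle=True);cv2.imwrite(f'pics/{n}6.png',cams.grab_frame(n))
im=cv2.imread('pics/top6.png');a=cv2.resize(im[185:310,150:315],None,fx=4,fy=4,interpolation=cv2.INTER_CUBIC);cv2.imwrite('pics/t6.png',a)
"
```

```text
pos [0.5333 0.118  0.1559] rot [3.1414e+00 1.6000e-03 1.7850e-01] t 7.03 w 0.0193 F [ 0.3 -0.2 -0.3]
delta [ 0.0042 -0.0036  0.3193] [0.0002 0.002  0.0007]
local [-0.0006 -0.1005] yaw err 0.0005126022312857414
```

View pics/side6.png

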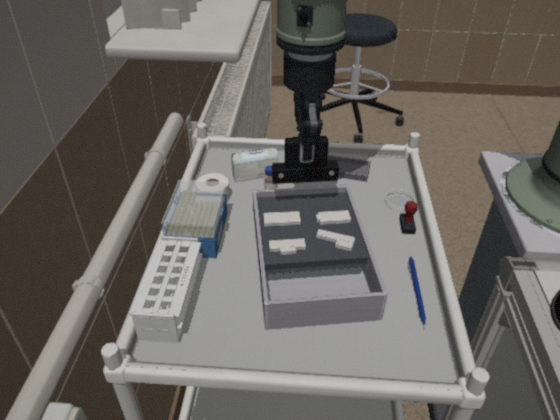

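View pics/wrist6.png

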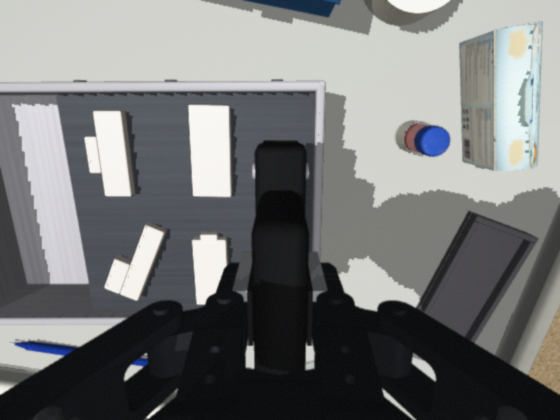

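```bash
python3 -c "
from h import *
c=np.load('c_wrist.npy',allow_pickle=True).item()
print('outer corner pred',proj(c,[[*w(.086,-.13),.057],[*w(-.086,.13),.057],[*w(.086,.03),.057]]).round(1))
z=.156-.062+.03
print('block end pred',proj(c,[[*w(.055-.0006,-.1005+.012),z],[*w(.055-.0006,-.1005-.012),z]]).round(1), 'px/5mm',proj(c,[[*w(.060,-.0885),z]]))
"
```

```text
outer corner pred [[325.9  81.4]
 [-28.9 324.5]
 [ 64.6  81.3]]
block end pred [[250.6 145.2]
 [303.6 145.2]] px/5mm [[250.31191702 132.53816464]]
```

The picture agrees with the fitted station pose to about 1 mm: the corner is at (324,81) against a predicted (326,81). The scraper is centred and aligned over the free strip, so I'll lower it.

{"name": "arm_command", "arguments": {"deltas": [[-1,0,0,0.08,0,0,0],[-1,0,0,0.17,0,0,0],[-1,0,0,0.25,0,0,0],[-1,0,0,0.29,0,0,0],[-1,0,0,0.31,0,0,0],[-1,0,0,0.315,0,0,0],[-1,0,0,0.315,0,0,0]], "newtons": 80}}

```text
clock: 8.05
position: [0.534, 0.1178, 0.1098]
tool_rot: [-3.142, -0.0, 0.178]
force: [-0.3, 0.4, -0.9]
grip_width: 0.0185
```

```bash
python3 -c "
from h import *
d([*w(0,.049),.108],SY);loc()"
```

```text
pos [0.534  0.1178 0.1098] rot [-3.1415e+00 -4.0000e-04  1.7780e-01] t 8.05 w 0.0185 F [-0.3  0.4 -0.9]
delta [-0.0014 -0.9985  0.012 ] [-0.0001 -0.0005 -0.0002]
local [ 0.0002 -0.1008] yaw err -0.0001546404078610064
```

{"name": "arm_command", "arguments": {"deltas": [[-1,0,0,0.012,0,0,0],[-1,0,-0.04,0.012,0,0,0],[-1,0,-0.1,0.012,0,0,0],[-1,0,-0.16,0.012,0,0,0],[-1,0,-0.22,0.012,0,0,0],[-1,0,-0.28,0.012,0,0,0],[-1,0,-0.34,0.012,0,0,0],[-1,0,-0.4,0.012,0,0,0]]}}

```text
clock: 9.05
position: [0.5231, 0.1774, 0.1077]
tool_rot: [3.142, 0.0, 0.178]
force: [-0.3, -0.1, -2.3]
grip_width: 0.0193
```

```bash
python3 -c "
from h import *
import cv2
d([*w(0,.049),.108],SY);loc()
for n in('side','wrist'): cv2.imwrite(f'pics/{n}7.png',cams.grab_frame(n))
im=cv2.imread('pics/side7.png');cv2.imwrite('pics/s7.png',cv2.resize(im[130:325,235:400],None,fx=3,fy=3,interpolation=cv2.INTER_CUBIC))
"
```

```text
pos [0.5231 0.1774 0.1077] rot [3.1416e+00 1.0000e-04 1.7790e-01] t 9.05 w 0.0193 F [-0.3 -0.1 -2.3]
delta [-1.000e-04 -5.946e-01 -1.800e-03] [ 0.      0.0001 -0.0001]
local [ 0.     -0.0402] yaw err -7.724148674498332e-05
```

View pics/s7.png

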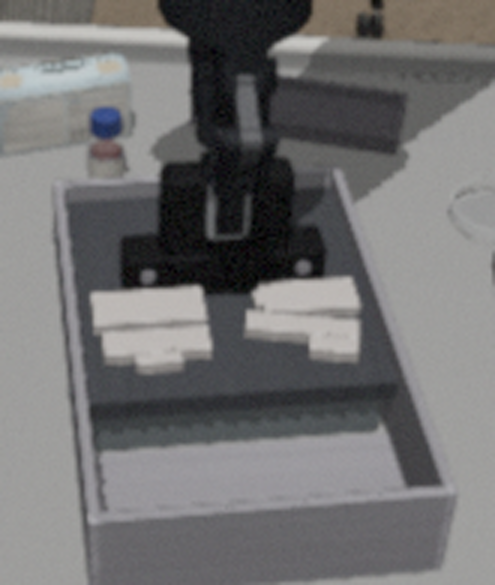

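View pics/wrist7.png

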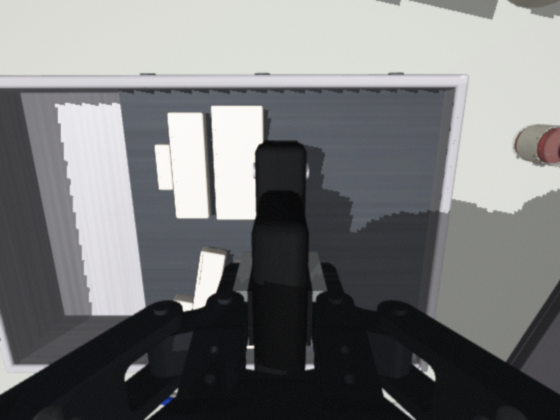

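Working well: both pairs are lined up square ahead of the scraper. The next stroke takes them to the edge.

{"name": "arm_command", "arguments": {"deltas": [[-1,0,-0.05,0,0,0,0],[-1,0,-0.11,0,0,0,0],[-1,0,-0.17,0,0,0,0],[-1,0,-0.23,0,0,0,0],[-1,0,-0.29,0,0,0,0],[-1,0,-0.33,0,0,0,0],[-1,0,-0.37,0,0,0,0],[-1,0,-0.4,0,0,0,0]]}}

```text
clock: 10.15
position: [0.5126, 0.2362, 0.1078]
tool_rot: [-3.142, 0.0, 0.178]
force: [-0.8, -0.6, -1.8]
grip_width: 0.0191
```

```bash
python3 -c "
from h import *
import cv2
d([*w(0,.05),.108],SY);loc()
cv2.imwrite(f'pics/side8.png',cams.grab_frame('side'))
im=cv2.imread('pics/side8.png');cv2.imwrite('pics/s8.png',cv2.resize(im[130:325,235:400],None,fx=3,fy=3,interpolation=cv2.INTER_CUBIC))
"
```

```text
pos [0.5126 0.2362 0.1078] rot [-3.1416  0.      0.1779] t 10.15 w 0.0191 F [-0.8 -0.6 -1.8]
delta [-0.0003 -0.2032 -0.0016] [-0.      0.     -0.0002]
local [0.     0.0195] yaw err -0.00012180423615798519
```

View pics/s8.png

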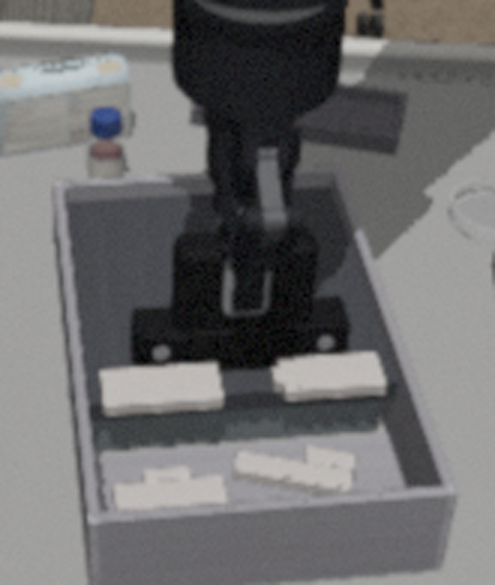

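Chips b and c are in the trough, and a and d are at the edge, square to the scraper. I'll finish the stroke.

{"name": "arm_command", "arguments": {"deltas": [[-1,0,-0.04,0,0,0,0],[-1,0,-0.09,0,0,0,0],[-1,0,-0.14,0,0,0,0],[-1,0,-0.19,0,0,0,0],[-1,0,-0.22,0,0,0,0],[-1,0,-0.23,0,0,0,0],[-1,0,-0.23,0,0,0,0]]}}

```text
clock: 11.08
position: [0.5065, 0.2698, 0.1077]
tool_rot: [3.141, 0.0, 0.178]
force: [0.4, 0.2, -1.6]
grip_width: 0.0191
```

```bash
python3 -c "
from h import *
import cv2
d([*w(0,-.0),.16],SY);loc()
for n in('side','wrist'): cv2.imwrite(f'pics/{n}9.png',cams.grab_frame(n))
im=cv2.imread('pics/side9.png');cv2.imwrite('pics/s9.png',cv2.resize(im[130:325,235:400],None,fx=3,fy=3,interpolation=cv2.INTER_CUBIC))
"
```

```text
pos [0.5065 0.2698 0.1077] rot [3.1415e+00 1.0000e-04 1.7780e-01] t 11.07 w 0.0191 F [ 0.4  0.2 -1.6]
delta [-1.000e-04  3.575e-01 -3.485e-01] [ 0.0001  0.0001 -0.0002]
local [0.     0.0536] yaw err -0.00019143134892157798
```

View pics/s9.png

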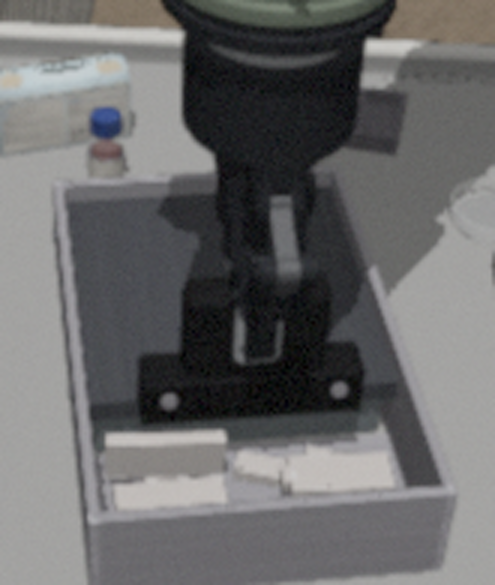

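View pics/wrist9.png

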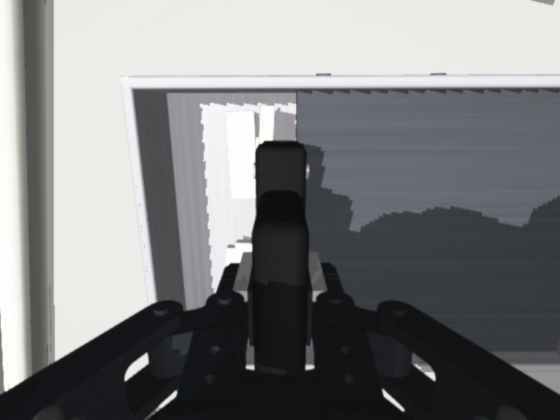

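All four are off the plate and in the trough; one of them (a) is standing on edge. I'll lift and take a clear look.

{"name": "arm_command", "arguments": {"deltas": [[-1,0,0,-0.08,0,0,0],[-1,0,0,-0.2,0,0,0],[-1,0,0,-0.35,0,0,0],[-1,0,0.1,-0.45,0,0,0],[-1,0,0.3,-0.45,0,0,0],[-1,0,0.5,-0.45,0,0,0],[-1,0,0.75,-0.45,0,0,0.1],[-1,0,1,-0.45,0,0,0.2]]}}

```text
clock: 12.18
position: [0.5333, 0.1199, 0.176]
tool_rot: [3.141, -0.001, 0.017]
force: [1.0, -0.0, -1.8]
grip_width: 0.0191
```

```bash
python3 -c "
from h import *
import cv2
d([.472,-.060,.175],-.165);loc()
for n in('side','wrist'): cv2.imwrite(f'pics/{n}10.png',cams.grab_frame(n))
im=cv2.imread('pics/side10.png');cv2.imwrite('pics/s10.png',cv2.resize(im[130:325,235:400],None,fx=3,fy=3,interpolation=cv2.INTER_CUBIC))
"
```

```text
pos [0.5333 0.1199 0.176 ] rot [ 3.1415e+00 -6.0000e-04  1.7500e-02] t 12.18 w 0.0191 F [ 1.  -0.  -1.8]
delta [-0.4294  1.1918  0.0066] [ 1.000e-04 -7.000e-04  2.323e-01]
local [-0.0002 -0.0987] yaw err -0.16054769298926336
```

View pics/s10.png

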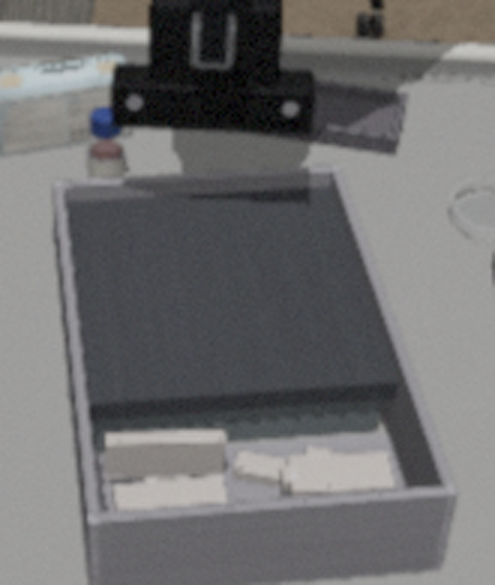

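View pics/wrist10.png

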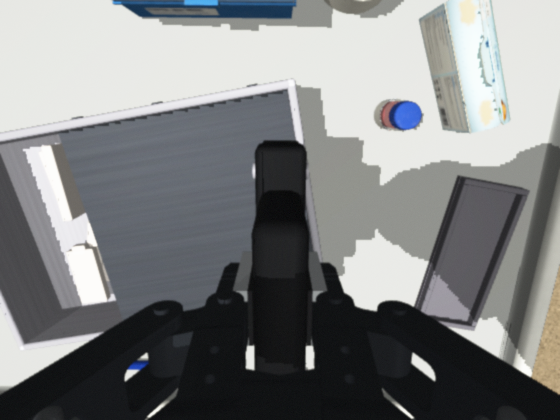

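The plate is empty and all four chips lie in the trough. I'll return to the tray.

{"name": "arm_command", "arguments": {"deltas": [[-1,-0.05,0.15,0,0,0,0.03],[-1,-0.11,0.3,0,0,0,0.07],[-1,-0.17,0.45,0,0,0,0.1],[-1,-0.23,0.62,0,0,0,0.14],[-1,-0.29,0.8,0,0,0,0.18],[-1,-0.34,0.92,0,0,0,0.22],[-1,-0.36,1,0,0,0,0.232],[-1,-0.36,1,0,0,0,0.232]]}}

```text
clock: 13.28
position: [0.4822, -0.0293, 0.1753]
tool_rot: [-3.142, -0.0, -0.162]
force: [0.3, 0.2, -1.5]
grip_width: 0.0189
```

```bash
python3 -c "
from h import *
import cv2
d([.472,-.060,.175],-.165)"
```

```text
pos [ 0.4822 -0.0293  0.1753] rot [-3.1415e+00 -2.0000e-04 -1.6220e-01] t 13.28 w 0.0189 F [ 0.3  0.2 -1.5]
delta [-0.0344  0.2127  0.0023] [-0.0001 -0.0003  0.0036]
```

{"name": "arm_command", "arguments": {"deltas": [[-1,-0.01,0.06,0,0,0,0],[-1,-0.02,0.12,0.05,0,0,0],[-1,-0.034,0.19,0.15,0,0,0.003],[-1,-0.034,0.213,0.25,0,0,0.003],[-1,-0.034,0.213,0.3,0,0,0.003],[-1,-0.034,0.213,0.3,0,0,0.003]]}}

```text
clock: 14.02
position: [0.4719, -0.0592, 0.1297]
tool_rot: [-3.142, 0.001, -0.163]
force: [0.1, 0.5, -1.4]
grip_width: 0.0191
```

```bash
python3 -c "
from h import *
import cv2
d([.472,-.060,.068],-.165)
c=cams.get_calibration('wrist')
im=cams.grab_frame('wrist');cv2.imwrite('pics/w11.png',im)
im=cams.grab_frame('side');cv2.imwrite('pics/s11.png',cv2.resize(im[80:200,260:410],None,fx=4,fy=4,interpolation=cv2.INTER_CUBIC))
for yaw in(-.165,):
  C,S=np.cos(yaw),np.sin(yaw);print(proj(c,box(.142,.058,.014)@np.array([[C,-S,0],[S,C,0],[0,0,1]]).T+[.474,-.059,0]).round(1))
"
```

```text
pos [ 0.4719 -0.0592  0.1297] rot [-3.1416e+00  1.1000e-03 -1.6320e-01] t 14.03 w 0.0191 F [ 0.1  0.5 -1.4]
delta [0.002  0.0051 0.4111] [-0.      0.0014  0.0023]
[[235.3 103.8]
 [322.2 104.1]
 [315.5 293.6]
 [241.3 293.4]]
```

View pics/w11.png

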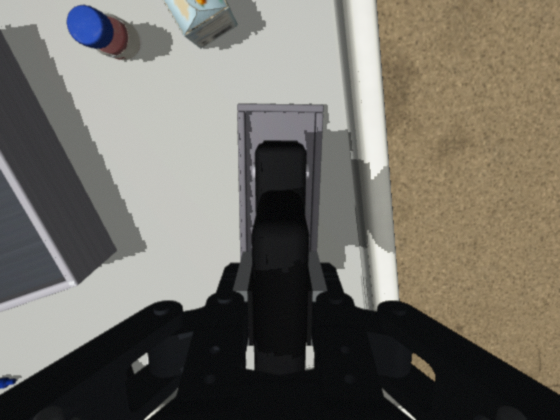

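View pics/s11.png

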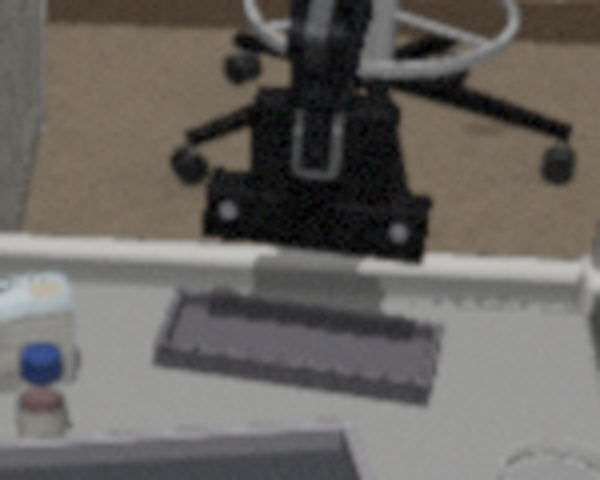

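The tray sits within 3 px of the prediction, about 2 mm further to -y. I'll aim at y = -0.061 and lower.

{"name": "arm_command", "arguments": {"deltas": [[-1,0,0.012,0.07,0,0,0],[-1,0,0.012,0.15,0,0,0],[-1,0,0.012,0.23,0,0,0],[-1,0,0.012,0.31,0,0,0],[-1,0,0.012,0.37,0,0,0],[-1,0,0.012,0.4,0,0,0],[-1,0,0.012,0.41,0,0,0],[-1,0,0.012,0.41,0,0,0]]}}

```text
clock: 15.12
position: [0.4719, -0.0614, 0.0689]
tool_rot: [-3.142, -0.0, -0.164]
force: [0.9, -0.2, -1.0]
grip_width: 0.0188
```

```bash
python3 -c "
from h import *
import cv2
d([.472,-.061,.067],-.165)
im=cams.grab_frame('wrist');cv2.imwrite('pics/w12.png',im)
im=cams.grab_frame('side');cv2.imwrite('pics/s12.png',cv2.resize(im[80:200,260:410],None,fx=4,fy=4,interpolation=cv2.INTER_CUBIC))
"
```

```text
pos [ 0.4719 -0.0614  0.0689] rot [-3.1416e+00 -2.0000e-04 -1.6380e-01] t 15.12 w 0.0188 F [ 0.9 -0.2 -1. ]
delta [ 0.0005 -0.0026  0.0126] [-0.     -0.0003  0.0015]
```

View pics/s12.png

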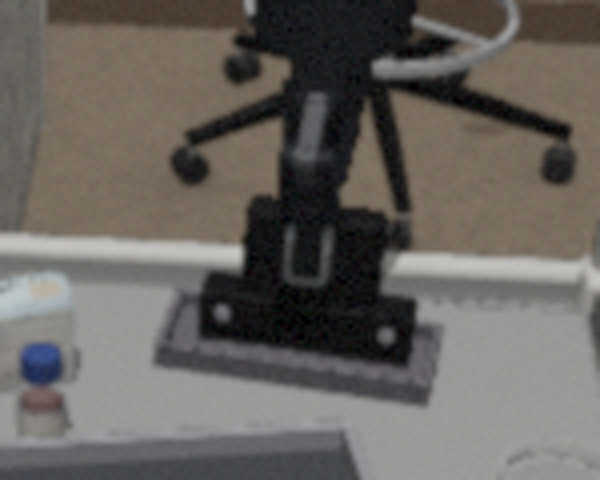

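View pics/w12.png

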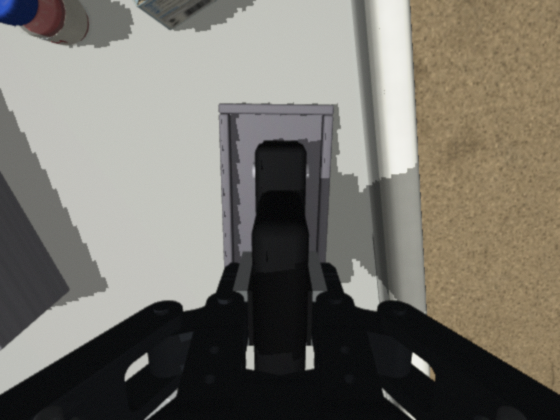

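The scraper is inside the rim on all sides. I'll lower it the last 2–3 mm and release.

{"name": "arm_command", "arguments": {"deltas": [[-1,0,0,0.006,0,0,0],[-1,0,0,0.011,0,0,0],[-1,0,0,0.015,0,0,0],[-1,0,0,0.015,0,0,0]]}}

```text
clock: 15.72
position: [0.4718, -0.0614, 0.0671]
tool_rot: [3.142, -0.0, -0.164]
force: [-4.4, 0.3, 17.3]
grip_width: 0.0192
```

{"name": "arm_command", "arguments": {"deltas": [[-1,0,0,-0.003,0,0,0],[-0.6,0,0,-0.003,0,0,0],[-0.2,0,0,-0.003,0,0,0],[0.2,0,0,-0.003,0,0,0],[0.2,0,0,-0.003,0,0,0],[0.2,0,0,-0.003,0,0,0],[0.2,0,0,-0.003,0,0,0]]}}

```text
clock: 16.6
position: [0.4717, -0.0613, 0.0669]
tool_rot: [-3.142, 0.0, -0.164]
force: [-0.7, -0.3, -0.4]
grip_width: 0.0513
```

{"name": "arm_command", "arguments": {"deltas": [[0.2,0,0,-0.05,0,0,0],[0.2,0,0,-0.15,0,0,0],[0.2,0,0,-0.3,0,0,0],[0.2,0,0,-0.5,0,0,0],[0.2,0,0,-0.7,0,0,0],[0.2,0,0,-0.9,0,0,0],[0.2,0,0,-1,0,0,0],[0.2,0,0,-1,0,0,0]]}}

```text
clock: 17.6
position: [0.472, -0.0614, 0.2178]
tool_rot: [-3.141, -0.002, -0.164]
force: [-0.2, 0.7, 0.1]
grip_width: 0.0511
```

```bash
python3 -c "
from h import *
import cv2
d([.472,-.061,.067],-.165)
im=cams.grab_frame('wrist');cv2.imwrite('pics/w13.png',im)
im=cams.grab_frame('side');cv2.imwrite('pics/s13.png',im)
"
```

```text
pos [ 0.472  -0.0614  0.2178] rot [-3.1414e+00 -1.8000e-03 -1.6390e-01] t 17.60 w 0.0511 F [-0.2  0.7  0.1]
delta [-0.0025 -0.0023  1.0056] [-0.0003 -0.0023  0.0015]
```

View pics/s13.png

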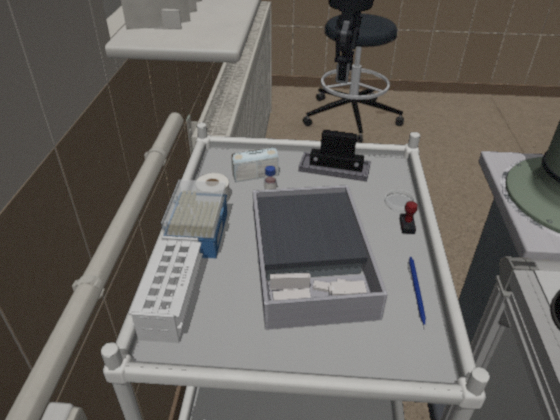

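View pics/w13.png

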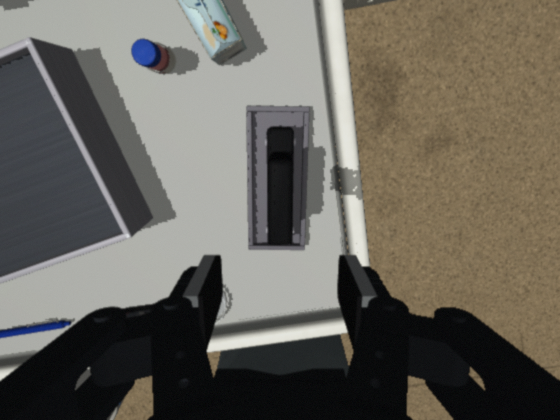

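The scraper stands upright and centred in its tray, and the bystanders haven't moved. One last check of the trough.

```bash
python3 -c "
import cv2
from workcell import cams
im=cams.grab_frame('top');a=cv2.resize(im[185:310,150:215],None,fx=4.6,fy=4.6,interpolation=cv2.INTER_CUBIC)
s=cv2.imread('pics/s13.png')[262:320,258:385];b=cv2.resize(s,(480,219),interpolation=cv2.INTER_CUBIC)
b=cv2.copyMakeBorder(b,0,a.shape[0]-219,0,0,cv2.BORDER_CONSTANT);cv2.imwrite('pics/f.png',cv2.hconcat([a,b]))"
```

```text
(no output)
```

View pics/f.png

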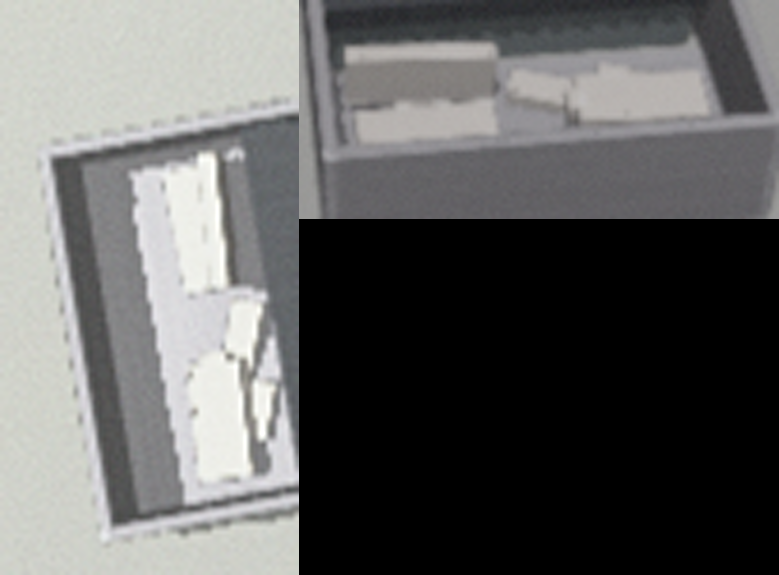

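```bash
python3 -c "
from workcell import job
print(job.job_done())"
```

```text
the job is handed in; nothing more can be done
None
```

The job is handed in after about 18 s of robot time, with all four offcuts in the trough and the scraper back in its tray. I took the scraper by its handle and wiped the offcuts over the open edge in one pass along the middle of the plate. Only the scraper touched them.

- **Offcuts:** the last pictures show the plate empty. Chip a stands on its long edge beside c, and d lies partly on top of b.
- **Scraper:** it stands upright in its tray, inside the rim on all sides, and the gripper is open and clear above it. It now sits a few millimetres nearer the tray's centre than where it started.
- **Other things:** the bystanders I could see in the pictures look unmoved.
- **Forces:** the highest I read was about 17 N, when I set the scraper down.
- **Disagreements:** camera estimates of the tray and scraper positions differed by 2–5 mm between views. I corrected the tray position from the wrist camera before setting the scraper down. No check failed.

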